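# Wind up the canape lift stand with its removable crank

### The arm

A 6-joint arm with a two-finger parallel gripper is mounted at the origin on the work surface. World frame = base frame: x ahead of the robot, y to its left, z up, the work surface at z = 0. Lengths are in m, angles in degrees, forces in N, time in s.
With the tool pointing down it reaches from about 0.325 to 0.85 m from the base axis. Payload 15.5 kg.
Tool frame: the origin (TCP) lies midway between the tips of the shut fingers; the grasp point (between the pads) lies 19 mm behind it; y points along the fingers, x is the direction in which the jaws open and shut, and the axes are right-handed (so a half turn about y gives the same grasp; the last joint's range is limited). The gripper opens to 91 mm and grips with 3 to 60 N. Pads are 32 mm wide; open, the fingers measure 118 mm over their backs; the gripper's body (76 mm by 178 mm) begins 60 mm behind the grasp point.
Start: joints at [66.263, 28.281, 77.091, -0, 74.628, -5.472], TCP at [0.196, 0.594, 0.214] pointing down, gripper open.
Joint ranges: [-166.48, 166.48], [-47.26, 123.95], [12.59, 153.08], [-70.14, 250.14], [6.76, 159.57], [-176.63, 176.63]. Speed limits (degrees/s): [108.29, 108.29, 147.25, 172.46, 172.46, 172.46].

### API

Orientations are given as a 3x3 rotation matrix whose columns are the frame's x, y, z axes.
In Python, from bench import ctrl gives the robot as it stands. The module is installed in compiled form; this text tells all that it offers. Calls block until the motion is done:
- ctrl.goto(position, orientation): joint-space move of the TCP to a pose.
- ctrl.move_l(position, vel=0.15, ori=None, contact_N=None): straight line of the TCP; ori=None keeps the orientation; vel is the mean speed in m/s. With contact_N (N) it stops when the force on the tool has changed by that much, and returns True; else False.
- ctrl.movej(angles): joint-space move.
- ctrl.command_gripper(opening): opening from 0.0 (shut) to 1.0 (fully open); the grip force is fixed at half the most; returns when the fingers have stopped.
- ctrl.sleep(seconds).
- ctrl.ik(position, orientation): joint angles nearest the present ones, or None.
- ctrl.read_camera(name): name is "scene" or "top" or "wrist"; returns the picture (420x560x3 uint8, blue, green, red); there is no depth.
- ctrl.camera_params(name): a dict with "fx", "fy", "cx", "cy" (pixels), "pose" (4x4, takes a point from camera to world coordinates); the wrist camera has in their place "T_tool_cam" (4x4, takes a point from camera to tool coordinates, whose origin is the TCP and whose axes are the tool frame's). Camera axes: x right, y up, looking along -z (the intrinsics and any distortion apply to the point x, -y, -z); pixel columns grow to the right and rows downward; lengths in m; the calibration is good to about 2 mm. A picture is of the moment at which its call begins: read the wrist's pose just before it. camera_params takes no time and is no camera call.
A pose or a line that the arm cannot do raises ctrl.MotionError and nothing moves.
- ctrl.sign_off(): hands the job in, once; it reports no verdict.
Readings, each from a call of its own:
- ctrl.current_t(): time.
- ctrl.current_q(): joint angles.
- ctrl.current_dq(): joint speeds.
- ctrl.current_effort(): joint torques, N m.
- ctrl.current_tool_pos(): TCP position.
- ctrl.current_eef_rot(): TCP orientation.
- ctrl.current_contact_force(): force on the tool from outside, world axes, zero at the start.
- ctrl.current_wrist_torque(): the same for the moment, N m.
- ctrl.current_grip_width(): opening from 0.0 (shut) to 1.0 (fully open).
Only numpy, scipy, OpenCV 4.12 (cv2) and the standard library are available. Lean on these libraries where they do the work, as an engineer would, in place of code of your own. Each camera call takes 0.05 s, during which the arm holds its last target.

### The job

Take the hand crank from the cork coaster, fit it fully home on the square brass shaft of the lift stand without forcing it, and wind the stand's wooden deck up until its top is level with the red marker. Then lift the crank off and stand it back upright on the coaster, clear of your gripper, leaving the marker and the other tableware where they are.

Things in the scene. Friction and masses are not known exactly. Their poses are not given: they have to be found in the camera images.
- crank: hand crank, 0.3 kg. Origin: centre of the hub's underside, z up. Hub: steel block 30 x 30 mm (sides along x, y), 50 mm tall; 16 mm square socket below (sides along x, y), 28 mm deep, mouth flared to 21 mm over the first 5.5 mm. Flat arm 16 mm wide (z 28 to 36 mm) runs along +x to the knob axis at x = 80 mm. Stands by itself on the hub; can be pinched by the hub across y from above (upper part, z about 30 to 48 mm).
- knob_mid (a point): on the axis of the crank's upright wooden knob, 64.5 mm above the hub's underside. The knob is 22 mm in diameter, its top 80 mm above the hub's underside; it spins freely on its pin, so it can be held while the crank goes round.
- shaft_seat (a point): on the shaft's axis, on top of a 36 mm steel collar, 56 mm above the table: where the crank's underside rests when fully home. The shaft is stiff (about 0.22 N m both ways), does not turn under a light touch and stays where it is left. Clockwise from above raises the deck, 30 mm a turn; the deck starts at its lowest; 0.6 to 1.1 turns are needed. The crank has about 18 degrees of play on it.
- shaft_top (a point): centre of the top of the upright brass shaft, 24 mm above shaft_seat. 14 mm square, last 5 mm tapered to 10 mm. The frames of shaft_seat and shaft_top are the stand's (deck to +y), NOT the shaft's: the angle of its square is any and is not given: find it by sight or feel. The crank fits each quarter turn, within 9 degrees; else it stops 11 to 18 mm too high, lower the nearer the angle.
- deck_edge (a point): middle of the far (stand's +x) edge of the stand's wooden deck, at the height of the wooden top surface. The deck, 260 x 240 mm, carries a white tray of small dishes; its centre lies 310 mm from the shaft along the stand's +y, its near side 190 mm. It only goes up and down.
- marker_tip (a point): tip of the red pointer clipped on the aluminium ruler post beside that deck edge: the height the deck's wooden top must reach (mid-height of the thin 3 mm pointer).
- coaster_top (a point): centre of the top of the round cork coaster, 120 mm in diameter, 6 mm thick, fixed to the table; the crank stands on it at the start.
- ramekin: white ceramic bowl, rim radius 36 mm, 40 mm high, in front of the work; bystander, loose; origin at the centre of its underside.
- shaker: amber seasoning jar with steel cap, radius 24 mm, 110 mm high; bystander, loose; origin at the centre of its underside.
- cup_a: clear open square cup, 55 x 55 x 35 mm; bystander, loose; origin at the centre of its underside.
- cup_b: clear open square cup, 55 x 55 x 35 mm; bystander, loose; origin at the centre of its underside.
- spoon: steel spoon lying flat, bystander, loose.
- stand: grey lift stand, fixed to the table; origin on the table under the shaft. A gearbox 100 x 100 mm, 50 mm high, round the shaft, joined by a low duct (50 mm wide, 35 mm high) to a base 260 x 240 x 55 mm below the deck, centred 310 mm along +y. It carries shaft, deck and marker. A contact force over 50 N before the crank drops home is forcing it (wedging multiplies the push: keep that under 12 N).
There are look-alikes about, which are no part of the job. There is more than one size of the part that bears coaster_top; the job needs the larger.

How it is judged:
By the outcome, as a careful person would: the job done as asked, in the order asked, and still so for the second after the job is handed in, with the robot touching nothing.
It also fails if it takes over 72 s, if anything falls off the work surface, if the arm or the gripper's body presses on something with over 40 N, if the wrist force passes 120 N, or if a joint passes its speed limit or range.

## Working session

There is one attempt and no reset: what is moved stays moved. The work goes in short steps, each a Python script; the robot and the scene stay as the last script left them, time stands still between calls to the robot, and variables do not carry over. Pictures are saved under pics/ and viewed, and the job is handed in when it is done.

```bash
mkdir -p pics; ls; python3 - <<'E'
from bench import ctrl
import cv2,numpy as np
for n in ["scene","top","wrist"]:
    im=ctrl.read_camera(n); cv2.imwrite(f"pics/{n}0.png",im)
    print(n,{k:np.round(v,4).tolist() if not isinstance(v,str) else v for k,v in ctrl.camera_params(n).items()})
print(ctrl.current_t(),ctrl.current_tool_pos(),ctrl.current_eef_rot(),ctrl.current_grip_width(),ctrl.current_contact_force())
E
```

```text
pics
scene {'fx': 402.784, 'fy': 402.784, 'cx': 281.178, 'cy': 208.9116, 'pose': [[-0.8237, -0.4602, 0.3311, 0.9211], [0.5668, -0.6525, 0.5031, 0.4608], [-0.0155, 0.6021, 0.7983, 0.9555], [0.0, 0.0, 0.0, 1.0]]}
top {'fx': 427.894, 'fy': 427.894, 'cx': 284.7974, 'cy': 209.9058, 'pose': [[0.0959, 0.9735, -0.2076, 0.3142], [-0.9954, 0.0945, -0.0167, -0.1082], [0.0033, 0.2082, 0.9781, 1.2069], [0.0, 0.0, 0.0, 1.0]]}
wrist {'fx': 327.8283, 'fy': 327.8283, 'cx': 278.136, 'cy': 216.5645, 'T_tool_cam': [[1.0, 0.0015, 0.0005, -0.0006], [0.0001, 0.2553, -0.9669, -0.1698], [-0.0016, 0.9669, 0.2553, 0.0727], [0.0, 0.0, 0.0, 1.0]]}
0.15 [0.19576213 0.59325057 0.21347452] [[ 3.13391737e-01 -3.84450617e-04 -9.49623858e-01]
 [ 9.49623487e-01 -8.44752023e-04  3.13391957e-01]
 [-9.22680406e-04 -9.99999569e-01  1.00345032e-04]] 1.0032231125609672 [-0.28079369 -0.10230562  0.15186146]
```

View pics/scene0.png

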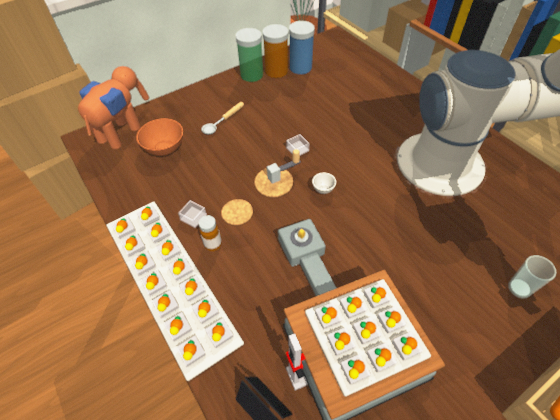

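View pics/top0.png

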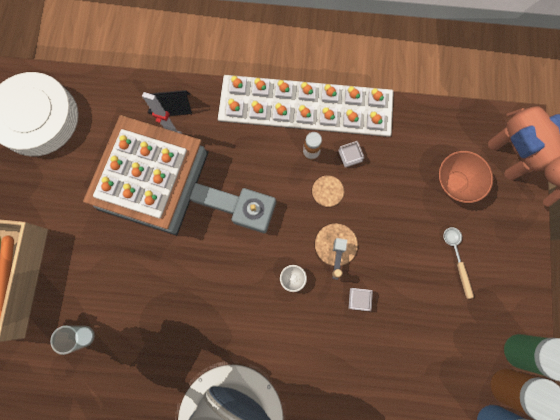

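View pics/wrist0.png

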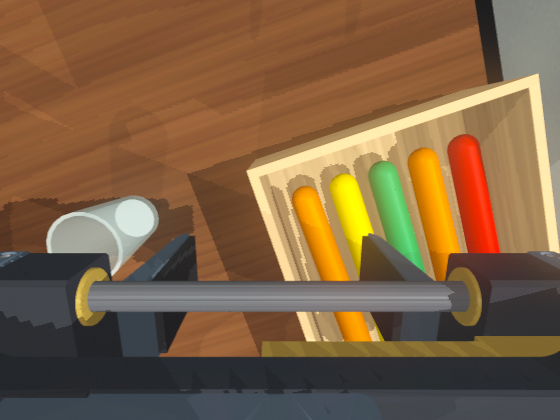

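```bash
cat > h.py <<'E'
from bench import ctrl
import cv2,numpy as np
def pose(n):
    P=ctrl.camera_params(n)
    if n=="wrist":
        T=np.eye(4);T[:3,:3]=ctrl.current_eef_rot();T[:3,3]=ctrl.current_tool_pos()
        return P,T@np.array(P["T_tool_cam"])
    return P,np.array(P["pose"])
def ray(n,uv,PT=None):
    P,T=PT or pose(n)
    d=np.array([(uv[0]-P["cx"])/P["fx"],-(uv[1]-P["cy"])/P["fy"],-1.])
    return T[:3,3],T[:3,:3]@d
def plane(n,uv,z,PT=None):
    o,d=ray(n,uv,PT); return o+d*(z-o[2])/d[2]
def proj(n,p,PT=None):
    P,T=PT or pose(n)
    c=T[:3,:3].T@(np.array(p)-T[:3,3])
    return np.array([P["cx"]+P["fx"]*c[0]/-c[2],P["cy"]-P["fy"]*c[1]/-c[2]])
def tri(obs):
    A=np.zeros((3,3));b=np.zeros(3)
    for n,uv,PT in obs:
        o,d=ray(n,uv,PT);d=d/np.linalg.norm(d);M=np.eye(3)-np.outer(d,d);A+=M;b+=M@o
    p=np.linalg.solve(A,b); return p,[np.round(proj(n,p,PT)-uv,1).tolist() for n,uv,PT in obs]
def Rdown(th): # jaw axis (tool x) at world angle th deg, fingers down
    t=np.radians(th);x=np.array([np.cos(t),np.sin(t),0]);y=np.array([0,0,-1.]);return np.column_stack([x,y,np.cross(x,y)])
def crop(im,box,s,fn):
    x0,y0,x1,y1=box; cv2.imwrite(fn,cv2.resize(im[y0:y1,x0:x1],None,fx=s,fy=s,interpolation=cv2.INTER_CUBIC))
E
python3 - <<'E'
from h import *
s=cv2.imread("pics/scene0.png");t=cv2.imread("pics/top0.png")
crop(t,(210,170,390,305),4,"pics/t_c.png")
crop(s,(240,130,350,280),4,"pics/s_c.png")
crop(t,(85,85,225,235),4,"pics/t_d.png")
crop(s,(270,260,450,400),4,"pics/s_d.png")
E
```

```text
(no output)
```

View pics/t_c.png

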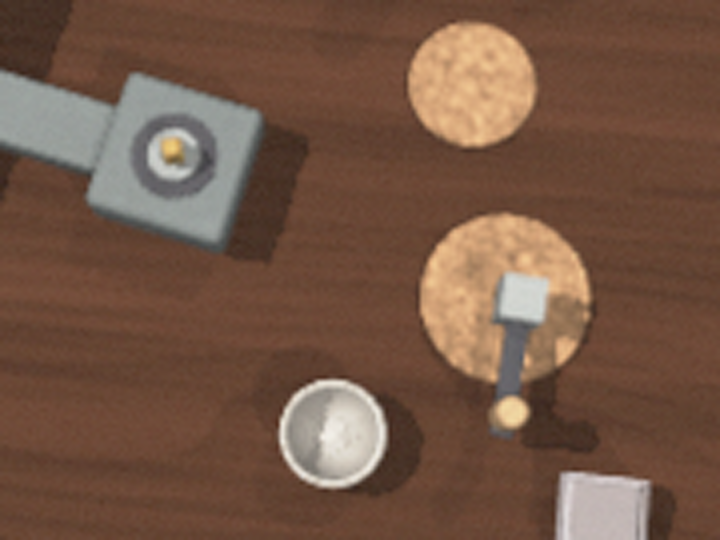

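View pics/s_c.png

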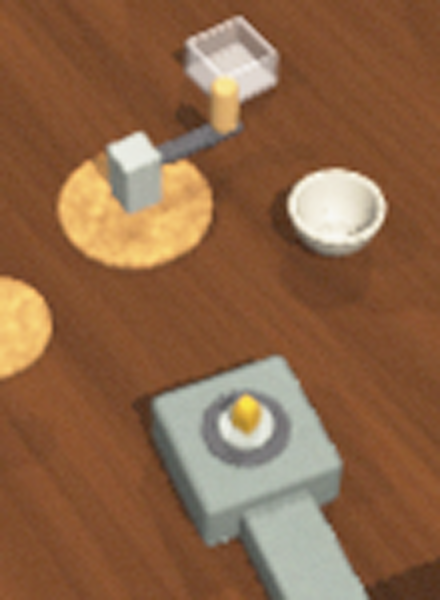

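View pics/t_d.png

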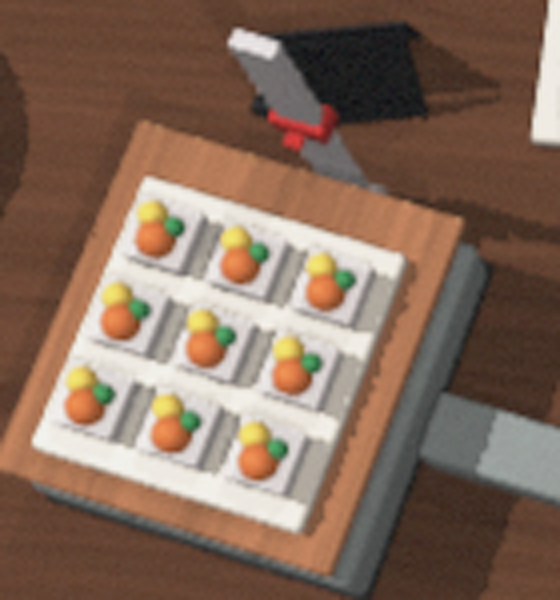

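View pics/s_d.png

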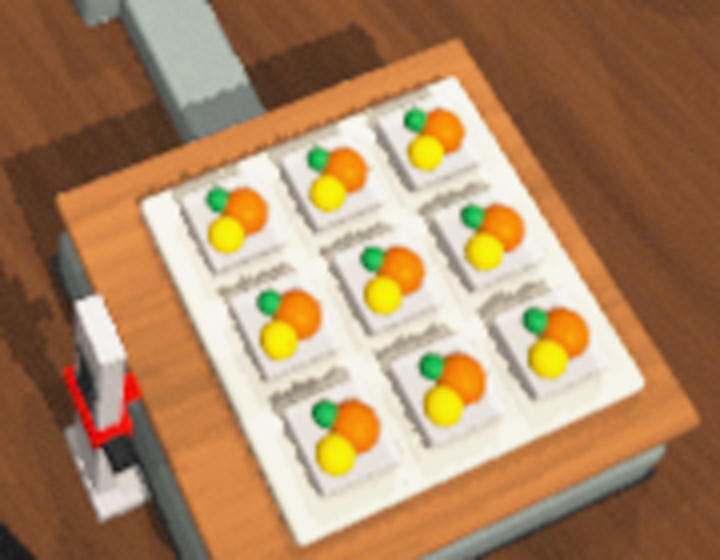

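```bash
python3 - <<'E'
from h import *
np.set_printoptions(precision=4,suppress=True)
T=lambda x,y:(210+x/4-.375,170+y/4-.375)
S=lambda x,y:(240+x/4-.375,130+y/4-.375)
D=lambda x,y:(85+x/4-.375,85+y/4-.375)
E=lambda x,y:(270+x/4-.375,260+y/4-.375)
for nm,t,s in [("hubtop",T(524,297),S(134,151)),("knobtop",T(512,411),S(224,84)),("coaster",T(506,297),S(136,208)),("shafttop",T(173,147),S(247,403)),
  ("ramekin",T(333,433),S(336,208)),("cornerA(far-left)",D(143,122),None),]:
    if s: print(nm,*tri([("top",t,None),("scene",s,None)]))
print("hub@.056",plane("top",T(524,297),.056),"knob@.086",plane("top",T(512,411),.086),"coaster@.006",plane("top",T(506,297),.006),plane("scene",S(136,208),.006))
print("shaft@.08",plane("top",T(173,147),.08),plane("scene",S(247,403),.08))
# deck corners: near-right(top view 463,218),( 335,575),(0,470),(143,122); scene
for t,s in [((463,218),(60,200)),((335,575),(460,42)),((0,470),(697,425))]:
    print(tri([("top",D(*t),None),("scene",E(*s),None)]))
print("marker",tri([("top",D(292,140),None),("scene",E(130,385),None)]),tri([("top",D(305,122),None),("scene",E(100,405),None)]))
E
```

```text
hubtop [ 0.4794 -0.2479  0.0586] [[0.1, -0.1], [0.1, 0.0]]
knobtop [ 0.4003 -0.2417  0.0887] [[0.2, -0.2], [0.2, 0.0]]
coaster [ 0.4853 -0.2412  0.0035] [[-0.2, 0.1], [-0.2, -0.0]]
shafttop [ 0.5547 -0.0024  0.0803] [[0.0, -0.0], [0.0, 0.0]]
ramekin [ 0.3778 -0.1283  0.0377] [[0.1, -0.1], [0.2, 0.0]]
hub@.056 [ 0.4795 -0.2479  0.056 ] knob@.086 [ 0.4001 -0.2416  0.086 ] coaster@.006 [ 0.4854 -0.2413  0.006 ] [ 0.4861 -0.2388  0.006 ]
shaft@.08 [ 0.5547 -0.0023  0.08  ] [ 0.5546 -0.0026  0.08  ]
(array([0.7217, 0.1595, 0.1045]), [[-0.3, 0.2], [-0.4, -0.1]])
(array([0.4693, 0.2115, 0.0985]), [[-0.7, 0.4], [-0.9, -0.1]])
(array([0.5197, 0.4441, 0.0942]), [[-0.1, 0.1], [-0.2, -0.0]])
marker (array([0.7549, 0.2719, 0.1362]), [[0.2, -0.2], [0.4, 0.1]]) (array([0.7717, 0.2688, 0.1276]), [[0.0, -0.0], [0.1, 0.0]])
```

```bash
python3 - <<'E'
from h import *
np.set_printoptions(precision=4,suppress=True)
M=np.array([.755,.272,.125])
Tc=np.array(ctrl.camera_params("wrist")["T_tool_cam"])
q0=ctrl.current_q()
for az in [-30,-12,0,20,45,60]:
  for dip in [10,20,30,40]:
    for D in [.25,.3]:
      f=np.array([np.cos(np.radians(az)),np.sin(np.radians(az)),0]);a=np.radians(dip)
      y=f*np.cos(a)+np.array([0,0,-np.sin(a)]);z=f*np.sin(a)+np.array([0,0,np.cos(a)]);R=np.column_stack([np.cross(y,z),y,z])
      Rc=R@Tc[:3,:3]; cam=M+Rc[:,2]*D; p=cam-R@Tc[:3,3]
      q=ctrl.ik(p,R)
      print(az,dip,D,p,None if q is None else np.round(q,0))
E
```

```text
-30 10 0.25 [0.692  0.3076 0.1287] None
-30 10 0.3 [0.6527 0.3302 0.1497] None
-30 20 0.25 [0.6935 0.3067 0.1412] None
-30 20 0.3 [0.658  0.3272 0.1698] None
-30 30 0.25 [0.6969 0.3047 0.1532] None
-30 30 0.3 [0.6662 0.3225 0.1885] None
-30 40 0.25 [0.702  0.3018 0.1644] [  38.   41.   84.  -63.   53. -162.]
-30 40 0.3 [0.677  0.3162 0.2052] [  40.   37.   84.  -60.   56. -165.]
-12 10 0.25 [0.6841 0.2864 0.1287] [  39.   56.  107.  235.   70. -104.]
-12 10 0.3 [0.6397 0.2958 0.1497] [  44.   53.  111.  239.   71. -104.]
-12 20 0.25 [0.6858 0.286  0.1412] [  38.   48.  106.  241.   55. -114.]
-12 20 0.3 [0.6456 0.2945 0.1698] [  41.   44.  109.  245.   56. -116.]
-12 30 0.25 [0.6896 0.2852 0.1532] None
-12 30 0.3 [0.6549 0.2925 0.1885] None
-12 40 0.25 [0.6954 0.284  0.1644] None
-12 40 0.3 [0.6672 0.2899 0.2052] None
0 10 0.25 [0.6827 0.2713 0.1287] [ 31.  57. 117. 212.  74. -94.]
0 10 0.3 [0.6373 0.2713 0.1497] [ 34.  55. 122. 215.  77. -92.]
0 20 0.25 [0.6844 0.2713 0.1412] [  30.   47.  115.  215.   55. -101.]
0 20 0.3 [0.6434 0.2713 0.1698] [  33.   43.  120.  218.   56. -101.]

[... 1087 characters left out ...]
.1992 0.1885] [ -9.  35. 110. 100.  46. -49.]
45 40 0.25 [0.7125 0.2285 0.1644] [ -2.  34. 102.  82.  35. -26.]
45 40 0.3 [0.6922 0.2081 0.2052] [ -5.  29. 103.  76.  37. -20.]
60 10 0.25 [0.7194 0.209  0.1287] [-16.  56.  99.  99.  75. -65.]
60 10 0.3 [0.6968 0.1697 0.1497] [-20.  54. 101.  94.  77. -65.]
60 20 0.25 [0.7203 0.2105 0.1412] [-14.  49.  99.  92.  65. -55.]
60 20 0.3 [0.6998 0.175  0.1698] [-18.  45. 101.  88.  67. -54.]
60 30 0.25 [0.7223 0.2139 0.1532] [-11.  43.  96.  82.  56. -41.]
60 30 0.3 [0.7045 0.1832 0.1885] [-15.  39.  97.  78.  59. -38.]
60 40 0.25 [0.7252 0.219  0.1644] [ -7.  38.  92.  67.  50. -23.]
60 40 0.3 [0.7108 0.194  0.2052] [-10.  34.  92.  63.  54. -20.]
```

```bash
python3 - <<'E'
from h import *
np.set_printoptions(precision=4,suppress=True)
R=Rdown(0)
print(ctrl.ik([.5547,-.077,.21],R))
ctrl.goto([.5547,-.077,.21],R); ctrl.move_l([.5547,-.077,.105],vel=.2)
PT=pose("wrist"); np.save("pics/shaftT.npy",PT[1]); im=ctrl.read_camera("wrist"); cv2.imwrite("pics/w_shaft.png",im)
ctrl.move_l([.5547,-.12,.2],vel=.3); ctrl.move_l([.47,-.32,.2],vel=.3);ctrl.move_l([.47,-.32,.105],vel=.2)
PT=pose("wrist"); np.save("pics/crankT.npy",PT[1]); im=ctrl.read_camera("wrist"); cv2.imwrite("pics/w_crank.png",im)
print(ctrl.current_t(),ctrl.current_q())
E
```

```text
[-14.0122  23.2791  86.7013  -0.      70.0196 -14.0122]
5.6083 [-40.1998  31.0844  92.0457   0.0035  56.7717 -40.252 ]
```

View pics/w_shaft.png

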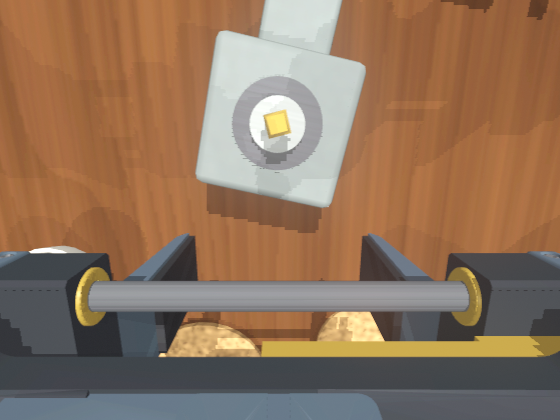

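View pics/w_crank.png

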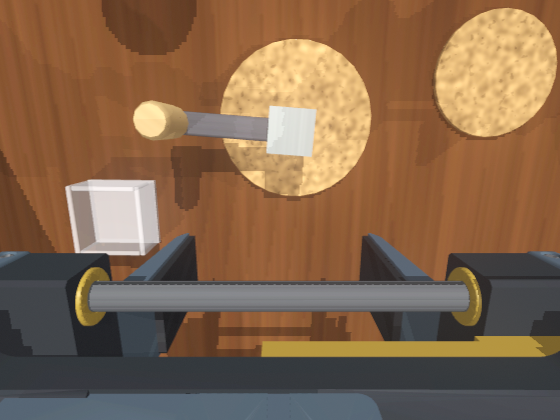

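```bash
python3 - <<'E'
from h import *
np.set_printoptions(precision=4,suppress=True)
P=ctrl.camera_params("wrist")
im=cv2.imread("pics/w_shaft.png");PT=(P,np.load("pics/shaftT.npy"))
crop(im,(230,80,325,170),8,"pics/z_shaft.png")
hsv=cv2.cvtColor(im,cv2.COLOR_BGR2HSV)
m=cv2.inRange(hsv,(20,120,120),(35,255,255));m[:80]=0;m[170:]=0;m[:,:230]=0;m[:,325:]=0
def rect(m,z,PT):
    c=max(cv2.findContours(m,cv2.RETR_EXTERNAL,cv2.CHAIN_APPROX_NONE)[0],key=cv2.contourArea)
    w=np.array([plane("wrist",p[0],z,PT)[:2] for p in c])
    r=cv2.minAreaRect((w*1e4).astype(np.float32)); return np.array(r[0])/1e4,np.array(r[1])/10,r[2]
print("brass@.08",rect(m,.08,PT), "@.075",rect(m,.075,PT))
# bright top face
m2=cv2.inRange(hsv,(20,80,235),(35,255,255))&m
print("top",rect(m2,.08,PT),m2.sum()/255)
im=cv2.imread("pics/w_crank.png");PT=(P,np.load("pics/crankT.npy"))
hsv=cv2.cvtColor(im,cv2.COLOR_BGR2HSV)
m=cv2.inRange(hsv,(0,0,190),(180,45,255));m[:90]=0;m[170:]=0;m[:,:255]=0;m[:,330:]=0
print("hub",rect(m,.056,PT))
crop(im,(120,70,340,190),3,"pics/z_crank.png")
print("knob",plane("wrist",(151,120),.086,PT))
E
```

```text
brass@.08 (array([ 0.5535, -0.0019]), array([12.5712, 12.8487]), 14.502119064331055) @.075 (array([ 0.5534, -0.0019]), array([12.8927, 13.1773]), 14.502005577087402)
top (array([ 0.5537, -0.0011]), array([11.6023, 11.2195]), 14.908305168151855) 378.0
hub (array([ 0.4776, -0.2487]), array([29.8166, 29.9944]), 85.643798828125)
knob [ 0.3991 -0.2425  0.086 ]
```

View pics/z_shaft.png

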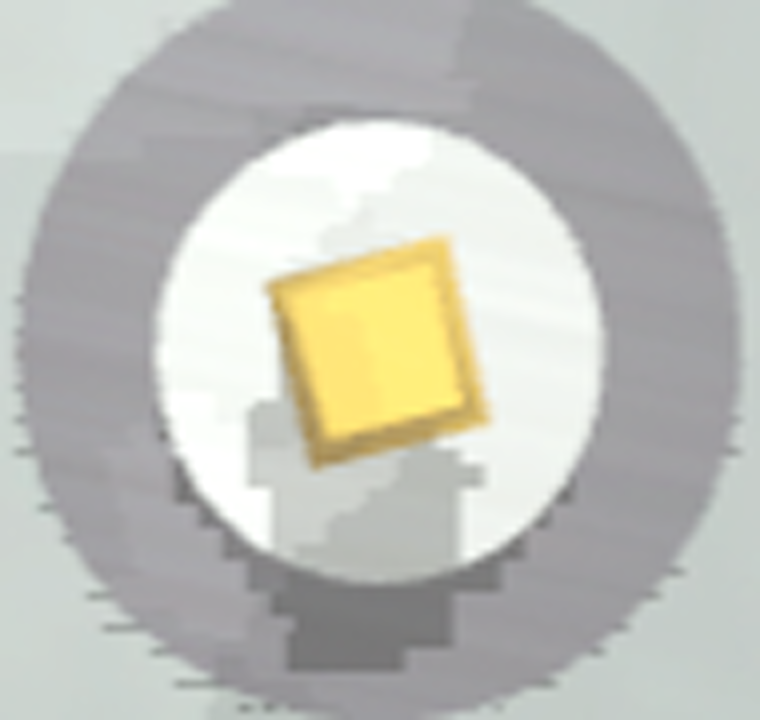

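View pics/z_crank.png

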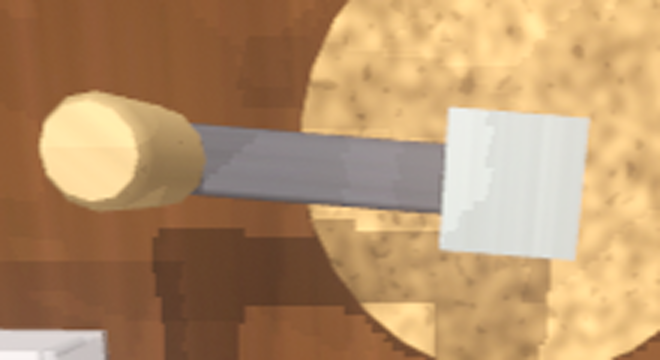

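```bash
python3 - <<'E'
from h import *
np.set_printoptions(precision=4,suppress=True)
R=Rdown(-94.4)
ctrl.move_l([.4776,-.2487,.17],vel=.25)
ctrl.goto([.4776,-.2487,.17],R); print(ctrl.current_q())
ctrl.move_l([.4776,-.2487,.028],vel=.15,contact_N=8)
print(ctrl.current_tool_pos(),ctrl.current_contact_force())
ctrl.command_gripper(0.0)
print(ctrl.current_grip_width()*91,ctrl.current_contact_force(),ctrl.current_wrist_torque())
ctrl.move_l([.4776,-.2487,.14],vel=.15)
print(ctrl.current_grip_width()*91,ctrl.current_contact_force(),ctrl.current_wrist_torque(),ctrl.current_t())
cv2.imwrite("pics/w_g.png",ctrl.read_camera("wrist"));cv2.imwrite("pics/s_g.png",ctrl.read_camera("scene"))
E
```

```text
[-33.8913  24.2558  92.5045   0.0007  63.2665  60.4692]
[ 0.478  -0.249   0.0287] [ 0.4108  0.6936 -0.3153]
29.67992577153323 [ 0.0383  0.2179 -0.6296] [-0.0707  0.1802  0.0209]
29.54307889062189 [ 0.1396  0.4978 -3.0449] [-0.0232  0.0861  0.0195] 10.6167
```

View pics/w_g.png

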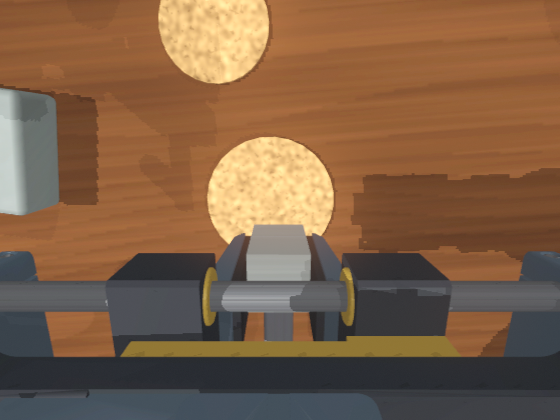

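View pics/s_g.png

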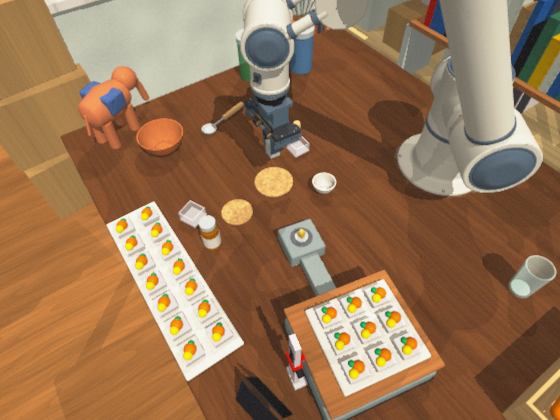

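```bash
python3 - <<'E'
from h import *
np.set_printoptions(precision=4,suppress=True)
R=Rdown(-75.5)
ctrl.goto([.5537,-.0013,.14],R)
ctrl.move_l([.5537,-.0013,.112],vel=.1)
f0=ctrl.current_contact_force();print(f0,ctrl.current_tool_pos())
r=ctrl.move_l([.5537,-.0013,.0780],vel=.025,contact_N=7)
print(r,ctrl.current_tool_pos(),ctrl.current_contact_force()-f0,ctrl.current_wrist_torque(),ctrl.current_t())
cv2.imwrite("pics/s_fit.png",ctrl.read_camera("scene"))
E
```

```text
[-0.6255  0.478  -4.02  ] [ 0.5535 -0.0021  0.1119]
False [ 0.5538 -0.0013  0.0781] [ 0.9932 -0.0376  0.8254] [0.0072 0.1    0.001 ] 13.675
```

```bash
python3 - <<'E'
from h import *
np.set_printoptions(precision=4,suppress=True)
r=ctrl.move_l([.5537,-.0013,.0740],vel=.02,contact_N=5)
print(r,ctrl.current_tool_pos(),ctrl.current_contact_force(),ctrl.current_wrist_torque())
ctrl.command_gripper(0.6)
ctrl.sleep(.1)
p=ctrl.current_tool_pos()
ctrl.move_l([p[0],p[1],.17],vel=.2)
ctrl.move_l([.5537,-.077-.03,.17],vel=.25)
print(ctrl.current_t())
s=ctrl.read_camera("scene");crop(s,(240,190,380,300),4,"pics/s_fit2.png")
cv2.imwrite("pics/t_fit2.png",ctrl.read_camera("top"))
E
```

```text
True [ 0.5543 -0.0012  0.0771] [-1.0683  1.222   5.4074] [0.1451 0.2064 0.0046]
15.7917
```

View pics/s_fit2.png

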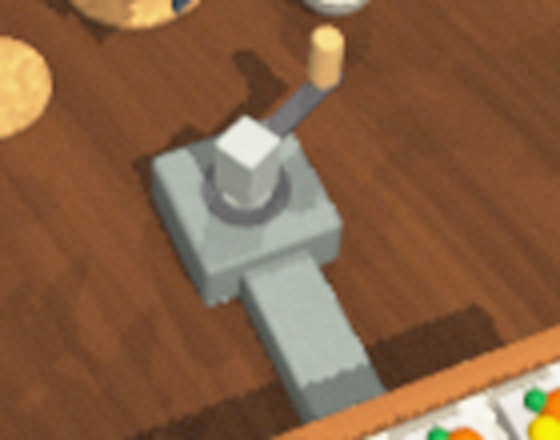

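```bash
cat >> h.py <<'E'
def viewpose(M,az,dip,D):
    Tc=np.array(ctrl.camera_params("wrist")["T_tool_cam"])
    f=np.array([np.cos(np.radians(az)),np.sin(np.radians(az)),0]);a=np.radians(dip)
    y=f*np.cos(a)+np.array([0,0,-np.sin(a)]);z=f*np.sin(a)+np.array([0,0,np.cos(a)]);R=np.column_stack([np.cross(y,z),y,z])
    Rc=R@Tc[:3,:3]; cam=np.array(M)+Rc[:,2]*D; return cam-R@Tc[:3,3],R
E
python3 - <<'E'
from h import *
np.set_printoptions(precision=4,suppress=True)
ctrl.move_l([.5537,-.1,.28],vel=.25)
for az,dip,D,n in [(60,32,.32,"a"),(45,32,.32,"b")]:
    p,R=viewpose([.75,.272,.125],az,dip,D)
    ctrl.goto(p,R); T=pose("wrist")[1];np.save(f"pics/mk_{n}.npy",T)
    cv2.imwrite(f"pics/mk_{n}.png",ctrl.read_camera("wrist"));print(ctrl.current_t(),ctrl.current_q())
E
```

```text
18.0333 [-15.0385  35.4068  97.4024  73.6478  58.6173 -33.8587]
18.525 [ -9.7589  30.9777 110.1119  93.9903  44.025  -42.4703]
```

View pics/mk_a.png

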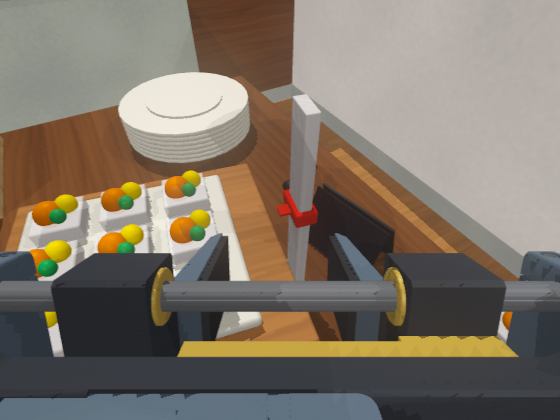

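View pics/mk_b.png

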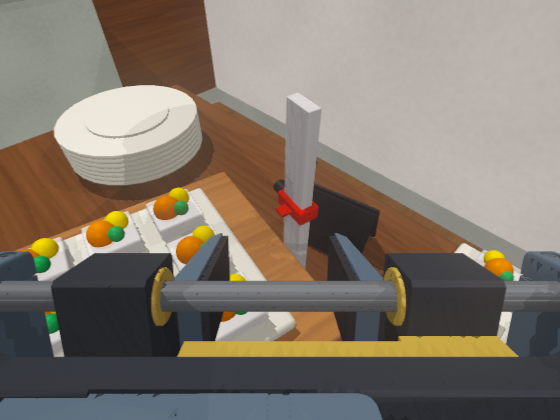

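```bash
python3 - <<'E'
from h import *
for n in "ab":
    crop(cv2.imread(f"pics/mk_{n}.png"),(215,155,335,255),6,f"pics/mkz_{n}.png")
E
```

```text
(no output)
```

View pics/mkz_a.png

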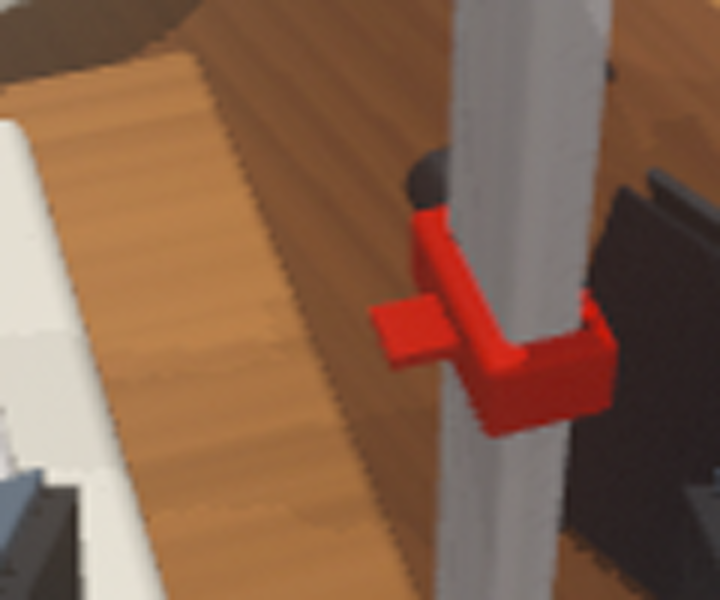

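View pics/mkz_b.png

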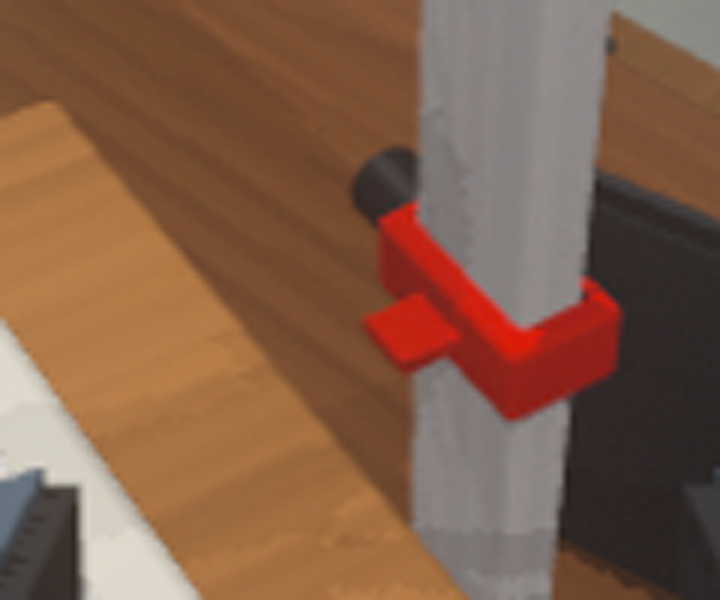

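```bash
cat >> h.py <<'E'
def edgeline(o1,l1,PT1,o2,l2,PT2,near):
    ns=[];bs=[]
    for l,PT in ((l1,PT1),(l2,PT2)):
        o,d=ray("wrist",l[0],PT);_,e=ray("wrist",l[1],PT);n=np.cross(d,e);n/=np.linalg.norm(n);ns.append(n);bs.append(n@o)
    d=np.cross(*ns);s=np.linalg.norm(d);d/=s
    A=np.array(ns+[d]);p=np.linalg.solve(A,bs+[d@near]); return p,d,s
E
python3 - <<'E'
from h import *
np.set_printoptions(precision=4,suppress=True)
P=ctrl.camera_params("wrist");A=(P,np.load("pics/mk_a.npy"));B=(P,np.load("pics/mk_b.npy"))
Z=lambda x,y:(215+x/6-.42,155+y/6-.42)
for a,b in [((382,333),(386,343)),((370,310),(365,320)),((393,360),(405,365))]:
    print("tip",tri([("wrist",Z(*a),A),("wrist",Z(*b),B)]))
c,_=tri([("wrist",Z(190,55),A),("wrist",Z(55,102),B)]);print("corner",c,_)
print(edgeline(0,[Z(190,55),Z(415,600)],A,0,[Z(55,102),Z(470,600)],B,np.array([.745,.272,.11])))
print(A[1][:3,3],B[1][:3,3])
E
```

```text
tip (array([0.7491, 0.2713, 0.134 ]), [[-0.0, 0.2], [-0.0, -0.2]])
tip (array([0.7503, 0.2773, 0.1336]), [[-0.0, 0.0], [-0.0, -0.0]])
tip (array([0.748 , 0.266 , 0.1333]), [[-0.0, 0.1], [-0.0, -0.1]])
corner [0.7698 0.387  0.1043] [[0.0, -0.1], [0.0, 0.1]]
(array([0.7448, 0.2721, 0.1043]), array([-0.2105, -0.9776, -0.0054]), np.float64(0.17889855451844788))
[0.6395 0.0818 0.3586] [0.5944 0.1177 0.3589]
```

```bash
cat > wind.py <<'E'
from h import *
C=np.array([.5540,-.0012]);RAD=.080;ZG=.1015
def kp(phi,z=ZG,r=RAD): 
    a=np.radians(phi); return [C[0]+r*np.cos(a),C[1]+r*np.sin(a),z]
def wind(phi0,phi1,step=12,vel=.15):
    n=max(1,int(np.ceil(abs(phi1-phi0)/step)))
    fm=0
    for k,p in enumerate(np.linspace(phi0,phi1,n+1)[1:]):
        ctrl.move_l(kp(p),vel=vel); f=ctrl.current_contact_force();fm=max(fm,np.linalg.norm(f[:2]))
        if np.linalg.norm(f)>25: print("FORCE",p,f);return p
    print("max lateral",fm); return phi1
E
python3 - <<'E'
from wind import *
np.set_printoptions(precision=4,suppress=True)
R=Rdown(-75.5)
ctrl.goto([.5537,-.1,.28],R); ctrl.goto(kp(194.5,.2),R); 
PT=pose("wrist");print(ctrl.current_q(),ctrl.current_t())
ctrl.move_l(kp(194.5),vel=.15,contact_N=8)
print(ctrl.current_tool_pos())
ctrl.command_gripper(0.0)
print(ctrl.current_grip_width()*91,ctrl.current_contact_force(),ctrl.current_wrist_torque(),ctrl.current_t())
p=wind(194.5,194.5-36)
print(ctrl.current_tool_pos(),kp(p),ctrl.current_contact_force(),ctrl.current_t())
cv2.imwrite("pics/s_w1.png",ctrl.read_camera("scene"))
E
```

```text
[-9.6864 17.413  98.4081  0.0186 64.2011 65.7415] 20.75
[ 0.4773 -0.0215  0.1021]
21.253253102500896 [-0.3107 -0.0913  0.5841] [-0.1143  0.1505  0.006 ] 22.1667
max lateral 4.5737812293929
[0.4793 0.0278 0.1014] [np.float64(0.4795665945614381), np.float64(0.02812009813794377), 0.1015] [-4.5666  0.2567  4.1074] 22.9417
```

View pics/s_w1.png

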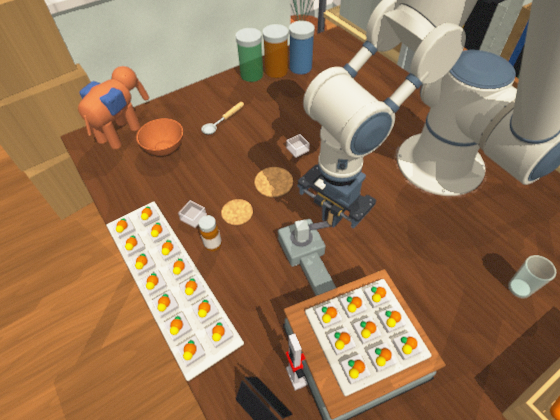

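```bash
python3 - <<'E'
from wind import *
np.set_printoptions(precision=4,suppress=True)
p=194.5-36
for q in [60,-30,194.5-318]:
    p=wind(p,q); print(p,ctrl.current_tool_pos()-kp(p),ctrl.current_contact_force(),ctrl.current_wrist_torque(),ctrl.current_t())
    if p!=q: break
cv2.imwrite("pics/s_w2.png",ctrl.read_camera("scene"))
E
```

```text
max lateral 4.713266318967489
60 [-0.0005 -0.0001 -0.0001] [-1.184   0.4256  0.9418] [-0.1771  0.3826 -0.065 ] 25.2417
max lateral 1.9991267175412863
-30 [0.0002 0.0002 0.0001] [1.1267 1.1486 1.2107] [0.179  0.0395 0.006 ] 27.3083
max lateral 8.797473602534534
-123.5 [-0.001   0.0002 -0.    ] [-4.3494 -7.32    5.6889] [-1.2977  0.8559  0.0349] 29.375
```

View pics/s_w2.png

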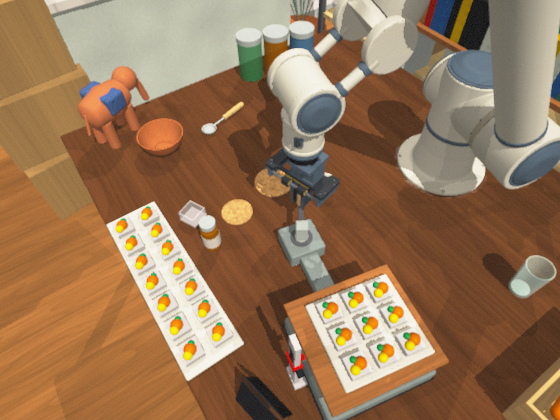

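```bash
cat > look.py <<'E'
from wind import *
def look(tag):
    for az,dip,D,n in [(60,30,.34,"a"),(42,30,.34,"b")]:
        p,R=viewpose([.75,.272,.125],az,dip,D)
        ctrl.goto(p,R); ctrl.sleep(.1);T=pose("wrist")[1];np.save(f"pics/{tag}_{n}.npy",T)
        im=ctrl.read_camera("wrist");cv2.imwrite(f"pics/{tag}_{n}.png",im);print(p,ctrl.current_t())
        crop(im,(215,155,335,255),6,f"pics/{tag}z_{n}.png")
E
python3 - <<'E'
from look import *
R=Rdown(-75.5)
ctrl.command_gripper(0.5)
ctrl.move_l(kp(-123.5,.2),vel=.25); ctrl.goto([.5537,-.1,.28],R)
look("mk2")
E
```

```text
[0.68533786 0.1597547  0.21836035] 32.6917
[0.6547219  0.1857233  0.21791487] 33.375
```

View pics/mk2z_a.png

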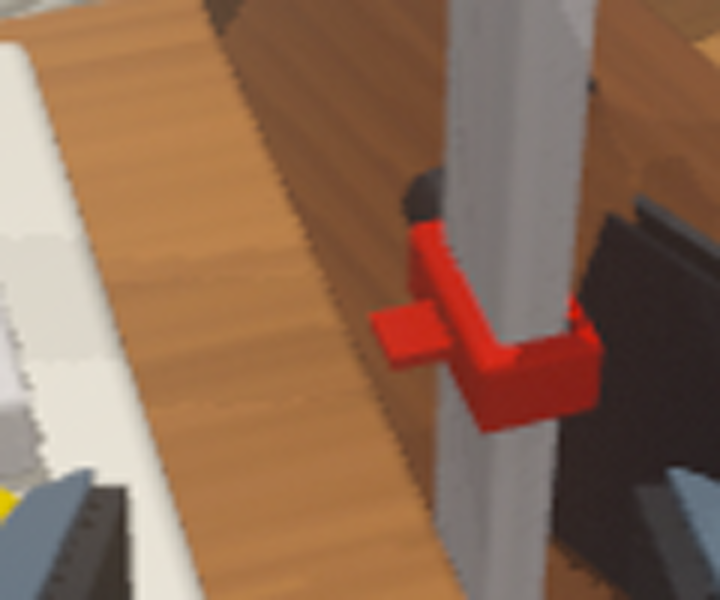

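View pics/mk2z_b.png

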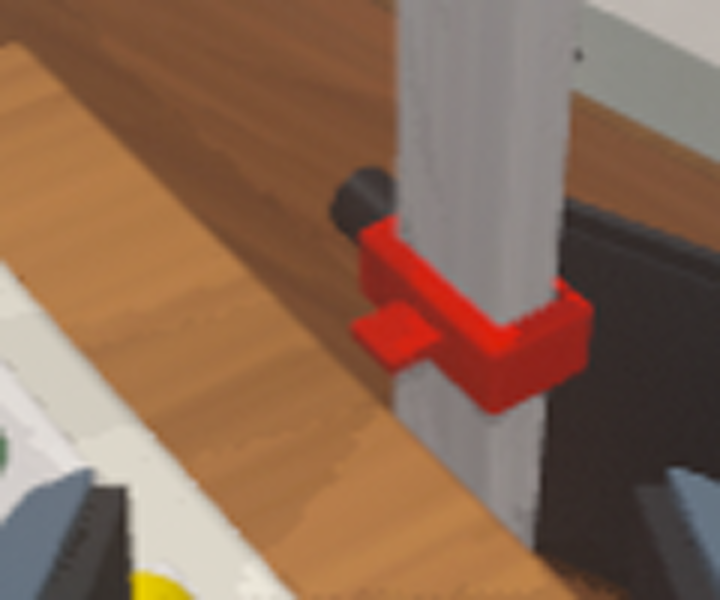

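```bash
cat > meas.py <<'E'
from look import *
def edgefit(im,u0,v0,u1,v1):
    # subpixel deck edge: bright deck on the left -> darker right; per-row gradient peak near guess
    g=cv2.GaussianBlur(im[:,:,2].astype(np.float32),(0,0),.8)
    pts=[]
    for v in range(int(np.ceil(v0)),int(v1)+1):
        u=u0+(u1-u0)*(v-v0)/(v1-v0); us=np.arange(int(round(u))-6,int(round(u))+7)
        row=g[v,us]; d=row[:-2]-row[2:]; k=int(d.argmax())
        if 0<k<len(d)-1 and d[k]>12:
            a,b,c=d[k-1:k+2]; pts.append((us[k]+1+.5*(a-c)/(a-2*b+c),v))
    pts=np.array(pts,np.float32)
    for _ in range(3):
        vx,vy,x,y=cv2.fitLine(pts,cv2.DIST_HUBER,0,.01,.01).ravel()
        r=abs((pts[:,0]-x)*vy-(pts[:,1]-y)*vx); pts=pts[r<max(.6,2*np.median(r))]
    return [(x-20*vx,y-20*vy),(x+20*vx,y+20*vy)],len(pts),r.mean()
E
python3 - <<'E'
from meas import *
np.set_printoptions(precision=4,suppress=True)
P=ctrl.camera_params("wrist")
Z=lambda x,y:(215+x/6-.42,155+y/6-.42)
def run(tag,ga,gb,tips):
    A=(P,np.load(f"pics/{tag}_a.npy"));B=(P,np.load(f"pics/{tag}_b.npy"))
    L=[]
    for n,g in (("a",ga),("b",gb)):
        im=cv2.imread(f"pics/{tag}_{n}.png"); l,k,r=edgefit(im,*Z(*g[0]),*Z(*g[1]));L.append(l);print(n,k,r,np.array(l).ravel())
    print("edge",edgeline(0,L[0],A,0,L[1],B,np.array([.745,.272,.13])))
    for a,b in tips: print("tip",tri([("wrist",Z(*a),A),("wrist",Z(*b),B)]))
run("mk",[(200,75),(415,595)],[(75,125),(460,590)],[((370,310),(365,320)),((393,360),(405,365))])
run("mk2",[(210,15),(465,595)],[(35,60),(570,595)],[((370,313),(352,327)),((392,362),(393,366))])
for n in "ab": crop(cv2.imread(f"pics/mk2_{n}.png"),(268,195,308,225),18,f"pics/mk2q_{n}.png")
E
```

```text
a 86 0.10158141 [260.8037 198.493  275.9684 235.507 ]
b 77 0.09578645 [252.646  206.4808 278.1214 237.3192]
edge (array([0.7455, 0.2722, 0.1022]), array([-0.2117, -0.9773, -0.0104]), np.float64(0.17729416370557624))
tip (array([0.7503, 0.2773, 0.1336]), [[-0.0, 0.0], [-0.0, -0.0]])
tip (array([0.748 , 0.266 , 0.1333]), [[-0.0, 0.1], [-0.0, -0.1]])
a 96 0.14380862 [262.0903 187.2098 278.2726 223.7902]
b 82 0.09080313 [242.6128 186.4277 270.8365 214.7724]
edge (array([0.7456, 0.2719, 0.1275]), array([-0.2123, -0.9772, -0.0093]), np.float64(0.22966858637668897))
tip (array([0.7503, 0.2773, 0.1338]), [[-0.0, 0.3], [-0.0, -0.3]])
tip (array([0.748 , 0.2658, 0.1332]), [[-0.0, 0.0], [-0.0, -0.0]])
```

View pics/mk2q_a.png

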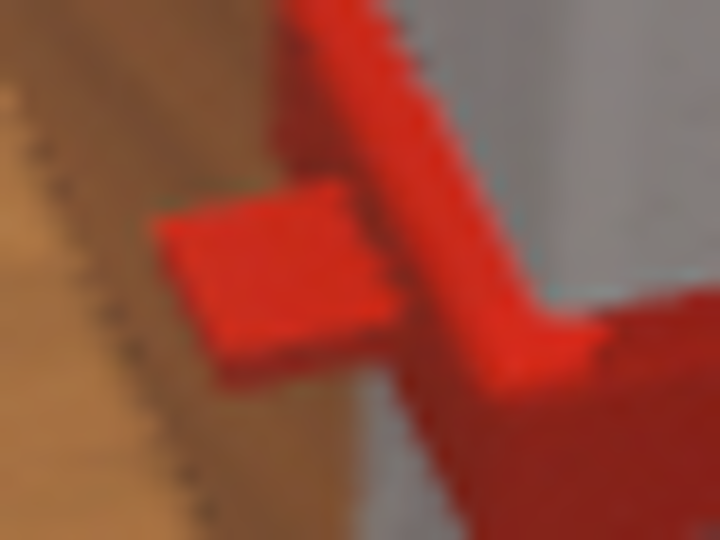

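View pics/mk2q_b.png

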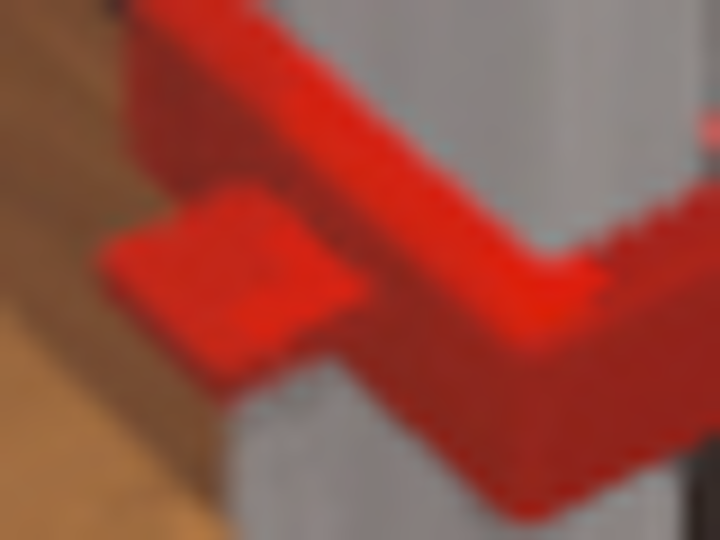

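```bash
python3 - <<'E'
from meas import *
np.set_printoptions(precision=4,suppress=True)
p,R=viewpose([.75,.272,.125],15,28,.38); print(p,ctrl.ik(p,R),ctrl.current_q())
ctrl.goto(p,R); ctrl.sleep(.1);T=pose("wrist")[1];np.save("pics/mk2_c.npy",T)
im=ctrl.read_camera("wrist");cv2.imwrite("pics/mk2_c.png",im);print(ctrl.current_t())
crop(im,(215,155,335,255),6,"pics/mk2z_c.png");crop(im,(260,195,308,231),15,"pics/mk2q_c.png")
E
```

```text
[0.5946 0.2303 0.2406] [ 16.5888  24.3185 127.3538 182.5295  33.689  -91.3591] [-10.55    29.6923 114.4902 101.16    44.4944 -48.5824]
34.85
```

View pics/mk2z_c.png

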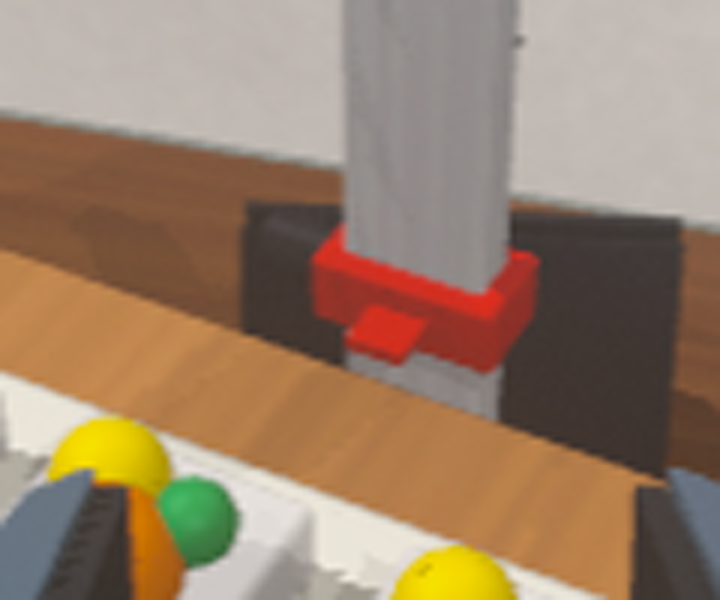

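View pics/mk2q_c.png

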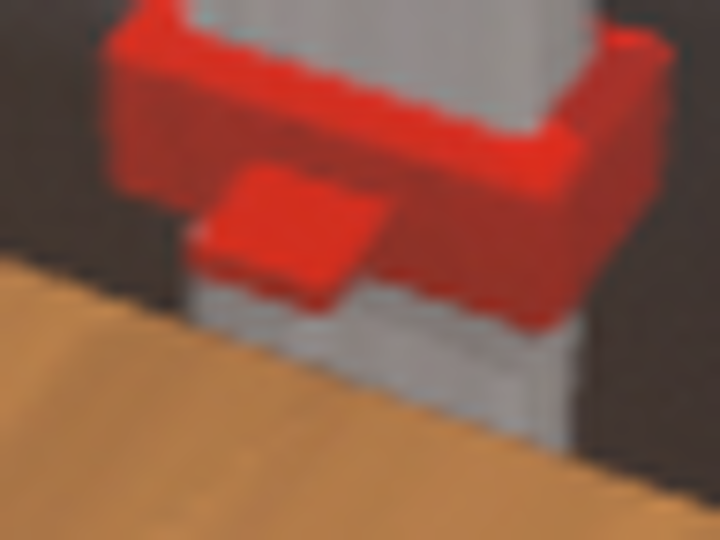

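```bash
cat >> meas.py <<'E'
def edgefit_col(im,u0,v0,u1,v1):
    f=im.astype(np.float32);g=cv2.GaussianBlur(f[:,:,2]-f[:,:,0],(0,0),.8);pts=[]
    for u in range(int(np.ceil(u0)),int(u1)+1):
        v=v0+(v1-v0)*(u-u0)/(u1-u0); vs=np.arange(int(round(v))-4,int(round(v))+5)
        c=g[vs,u]; d=c[2:]-c[:-2]; k=int(d.argmax())
        if 0<k<len(d)-1 and d[k]>12:
            a,b,e=d[k-1:k+2]; pts.append((u,vs[k]+1+.5*(a-e)/(a-2*b+e)))
    pts=np.array(pts,np.float32)
    for _ in range(3):
        vx,vy,x,y=cv2.fitLine(pts,cv2.DIST_HUBER,0,.01,.01).ravel()
        r=abs((pts[:,0]-x)*vy-(pts[:,1]-y)*vx); pts=pts[r<max(.6,2*np.median(r))]
    return [(x-20*vx,y-20*vy),(x+20*vx,y+20*vy)],len(pts),r.mean()
E
python3 - <<'E'
from meas import *
np.set_printoptions(precision=4,suppress=True)
P=ctrl.camera_params("wrist")
Z=lambda x,y:(215+x/6-.42,155+y/6-.42)
PT={n:(P,np.load(f"pics/mk2_{n}.npy")) for n in "abc"}
im={n:cv2.imread(f"pics/mk2_{n}.png") for n in "abc"}
La=edgefit(im["a"],*Z(210,15),*Z(465,595));Lb=edgefit(im["b"],*Z(35,60),*Z(570,595))
Lc=edgefit_col(im["c"],*Z(5,253),*Z(655,477));print(Lc)
q18=lambda x,y:(268+x/18-.47,195+y/18-.47); q15=lambda x,y:(260+x/15-.47,195+y/15-.47)
tops={"a":[(155,222),(220,360)],"b":[(98,258),(222,380)],"c":[(187,238),(315,288)]}
bots={"a":None,"b":None}
for s in ("ac","bc","ab"):
    L={"a":La[0],"b":Lb[0],"c":Lc[0]}
    p,d,sn=edgeline(0,L[s[0]],PT[s[0]],0,L[s[1]],PT[s[1]],np.array([.745,.272,.13]));print(s,"edge",p,d,sn)
    for i in (0,1):
        t,r=tri([("wrist",(q15 if n=="c" else q18)(*tops[n][i]),PT[n]) for n in s]);print("  tiptop",t,r)
# all-view tip
for i in (0,1): print(tri([("wrist",(q15 if n=="c" else q18)(*tops[n][i]),PT[n]) for n in "abc"]))
print("bottom near corner",tri([("wrist",q18(225,390),PT["a"]),("wrist",q18(225,405),PT["b"]),("wrist",q15(318,312),PT["c"])]))
E
```

```text
([(np.float32(264.0249), np.float32(213.309)), (np.float32(301.7751), np.float32(226.53487))], 108, np.float32(0.05416064))
ac edge [0.7454 0.2719 0.1283] [-0.2161 -0.9764  0.0037] 0.4584383639633058
  tiptop [0.7509 0.2784 0.133 ] [[0.0, -0.1], [0.0, 0.1]]
  tiptop [0.749  0.2678 0.1318] [[0.0, -0.1], [0.0, 0.1]]
bc edge [0.7448 0.272  0.1289] [-0.2246 -0.9744  0.013 ] 0.24210972995245653
  tiptop [0.7512 0.2785 0.1325] [[0.0, -0.2], [0.0, 0.2]]
  tiptop [0.7502 0.268  0.1305] [[0.0, -0.3], [0.1, 0.3]]
ab edge [0.7456 0.2719 0.1275] [-0.2123 -0.9772 -0.0093] 0.22966858637668897
  tiptop [0.7505 0.2778 0.1333] [[-0.0, 0.1], [-0.0, -0.1]]
  tiptop [0.748  0.2661 0.1333] [[-0.0, 0.2], [-0.0, -0.2]]
(array([0.7509, 0.2783, 0.1328]), [[0.1, 0.0], [-0.1, -0.2], [0.1, 0.2]])
(array([0.7492, 0.2676, 0.1316]), [[0.2, 0.1], [-0.4, -0.3], [0.2, 0.2]])
bottom near corner (array([0.7494, 0.2675, 0.1292]), [[0.2, 0.1], [-0.3, -0.1], [0.1, 0.1]])
```

```bash
python3 - <<'E'
from meas import *
np.set_printoptions(precision=4,suppress=True)
R=Rdown(-75.5)
ctrl.goto([.5537,-.1,.28],R); ctrl.goto(kp(-123.5,.2),R)
ctrl.move_l(kp(-123.5),vel=.18,contact_N=8)
ctrl.command_gripper(0.0); print(ctrl.current_grip_width()*91,ctrl.current_tool_pos())
p=wind(-123.5,-153.5,step=10,vel=.1)
print(ctrl.current_tool_pos()-kp(p),ctrl.current_contact_force(),ctrl.current_t())
ctrl.command_gripper(0.5)
ctrl.move_l(kp(p,.2),vel=.25); ctrl.goto([.5537,-.1,.28],R)
for az,dip,D,n in [(60,30,.34,"a"),(15,28,.38,"c")]:
    p,Rv=viewpose([.75,.272,.13],az,dip,D)
    ctrl.goto(p,Rv); ctrl.sleep(.1);np.save(f"pics/mk3_{n}.npy",pose("wrist")[1])
    im=ctrl.read_camera("wrist");cv2.imwrite(f"pics/mk3_{n}.png",im);print(ctrl.current_t())
    crop(im,(215,155,335,255),6,f"pics/mk3z_{n}.png");crop(im,(260,195,308,231),15,f"pics/mk3q_{n}.png")
E
```

```text
21.076985322932153 [ 0.5101 -0.0681  0.1018]
max lateral 3.3165914725245584
[ 0.0002 -0.0001  0.    ] [-1.0582 -1.9914  4.1314] 40.2
43.55
45.4167
```

View pics/mk3z_a.png

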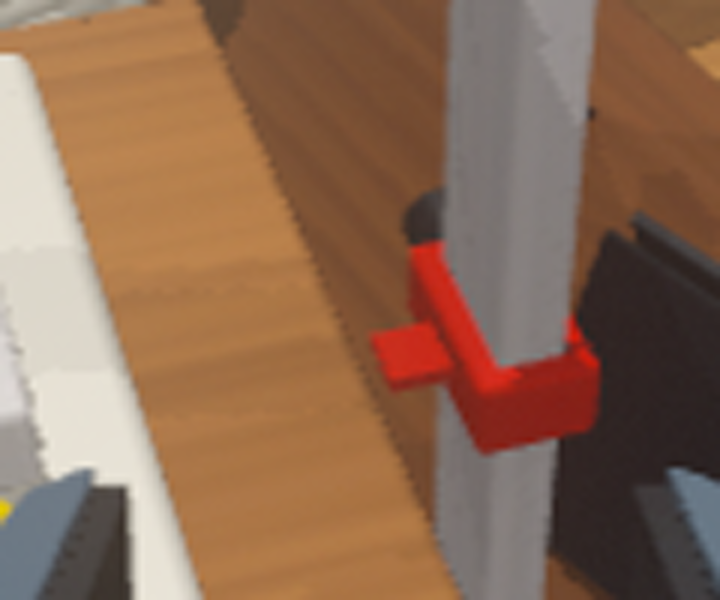

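View pics/mk3q_a.png

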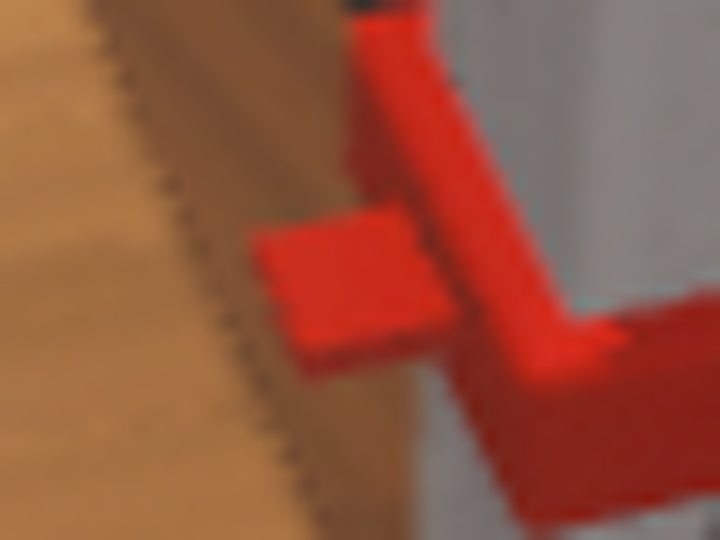

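View pics/mk3z_c.png

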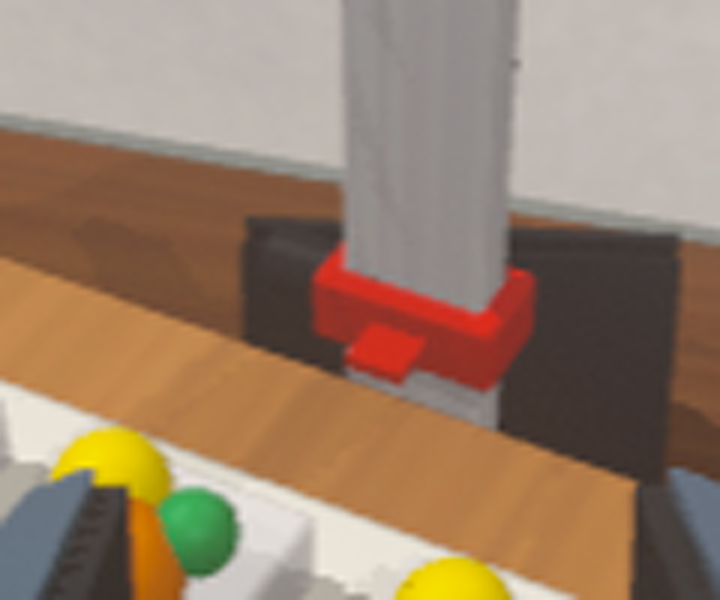

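View pics/mk3q_c.png

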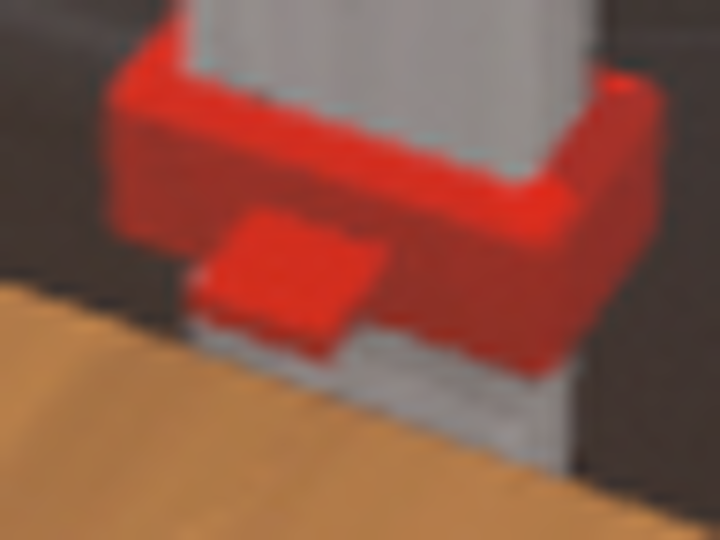

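```bash
python3 - <<'E'
from meas import *
np.set_printoptions(precision=4,suppress=True)
P=ctrl.camera_params("wrist")
Z=lambda x,y:(215+x/6-.42,155+y/6-.42); q=lambda x,y:(260+x/15-.47,195+y/15-.47)
A,C_=[(P,np.load(f"pics/mk3_{n}.npy")) for n in "ac"]
La=edgefit(cv2.imread("pics/mk3_a.png"),*Z(200,5),*Z(462,598)); Lc=edgefit_col(cv2.imread("pics/mk3_c.png"),*Z(5,262),*Z(630,480))
print(La[1:],Lc[1:]); p,d,s=edgeline(0,La[0],A,0,Lc[0],C_,np.array([.745,.272,.13]));print(p,d)
for a,c in [((252,238),(187,283)),((303,350),(318,334)),((308,378),(322,360))]:
    print(tri([("wrist",q(*a),A),("wrist",q(*c),C_)]))
# separate-view implied deck-vs-tip offset as function of gap
E
```

```text
(99, np.float32(0.15040489)) (104, np.float32(0.086397454))
[0.7454 0.2719 0.1308] [-0.2156 -0.9765  0.0034]
(array([0.7511, 0.2784, 0.133 ]), [[0.0, -0.1], [0.0, 0.1]])
(array([0.7487, 0.2674, 0.1325]), [[0.0, -0.0], [0.0, 0.0]])
(array([0.749 , 0.2672, 0.1297]), [[-0.0, 0.1], [-0.0, -0.0]])
```

```bash
python3 - <<'E'
from meas import *
np.set_printoptions(precision=4,suppress=True)
R=Rdown(-61.5)
ctrl.goto([.5537,-.1,.28],R); ctrl.goto([*C,.17],R)
ctrl.command_gripper(0.8)
r=ctrl.move_l([*C,.0787],vel=.15,contact_N=8);print(r,ctrl.current_tool_pos())
ctrl.command_gripper(0.0)
print(ctrl.current_grip_width()*91,ctrl.current_tool_pos(),ctrl.current_contact_force(),ctrl.current_wrist_torque())
p=ctrl.current_tool_pos()
ctrl.move_l([*C,.0787],vel=.05,ori=Rdown(-54.5))
print(ctrl.current_contact_force(),ctrl.current_wrist_torque(),ctrl.current_t())
r=ctrl.move_l([*C,.125],vel=.08,contact_N=15);print(r,ctrl.current_tool_pos(),ctrl.current_contact_force(),ctrl.current_wrist_torque(),ctrl.current_t())
cv2.imwrite("pics/s_lift.png",ctrl.read_camera("scene"))
E
```

```text
False [ 0.5544 -0.0012  0.0793]
29.725803121864796 [ 0.5543 -0.0013  0.0788] [ 1.4321 -2.0783  1.6737] [-0.4041  0.0033  0.066 ]
[ 0.8232 -0.941   3.7105] [-0.1869  0.1379  0.0578] 51.2167
False [ 0.5537 -0.0011  0.1247] [-0.3142 -0.4781 -3.7256] [-0.0827  0.0784 -0.0328] 51.9417
```

View pics/s_lift.png

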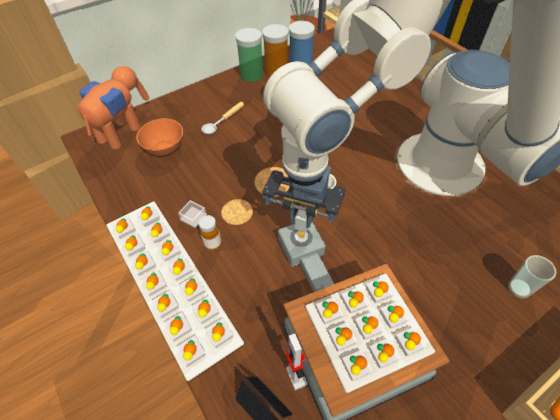

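```bash
python3 - <<'E'
from meas import *
np.set_printoptions(precision=4,suppress=True)
R=Rdown(-94.4);G=[.484,-.2425]
ctrl.move_l([*C,.15],vel=.2)
ctrl.goto([*G,.15],R)
ctrl.move_l([*G,.045],vel=.15)
r=ctrl.move_l([*G,.0268],vel=.03,contact_N=3);print(r,ctrl.current_tool_pos(),ctrl.current_contact_force())
ctrl.command_gripper(0.7);print(ctrl.current_grip_width())
p=ctrl.current_tool_pos();ctrl.move_l([p[0],p[1],.2],vel=.2);print(ctrl.current_t())
ctrl.goto([.5,-.45,.25],Rdown(-60))
cv2.imwrite("pics/s_end.png",ctrl.read_camera("scene"));cv2.imwrite("pics/t_end.png",ctrl.read_camera("top"));print(ctrl.current_t())
E
```

```text
True [ 0.4841 -0.2426  0.0285] [1.5592 0.2038 1.7833]
0.7009888629872442
56.3333
57.3
```

View pics/s_end.png

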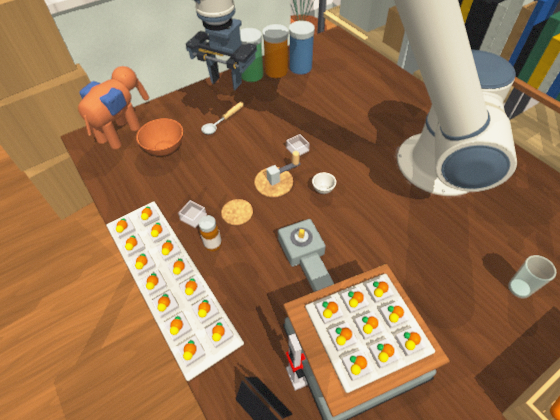

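View pics/t_end.png

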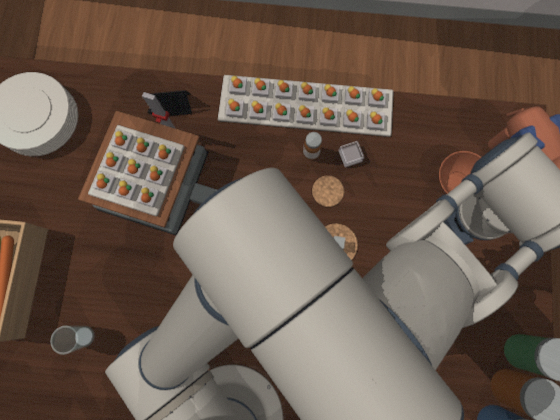

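```bash
python3 - <<'E'
from bench import ctrl
ctrl.sign_off(); print(ctrl.current_t())
E
```

```text
the job is handed in; nothing more can be done
the job is handed in; nothing more can be done
```

The job is done and was handed in at about 57 s. The crank was fitted, the deck wound up to the marker, and the crank stood back on the larger coaster.

- **Fitting:** The crank dropped home on the shaft with no contact above about 5 N. I had read the square's angle as about 14.5° from the wrist camera.
- **Winding:** I turned the crank clockwise by the knob, 348° in all including about 9° of play, with lateral forces under 9 N.
- **Deck height:** The last two-view check put the deck top at 0.1308 m and the middle of the pointer at about 0.131 m. They agree within about 0.5 mm, which is near the limit of the measurement. Earlier readings from closer-together viewpoints were 1–2 mm off, and I set them aside for the wider-spaced views.
- **Taking the crank off:** I turned it back into its play and lifted it off. The moment stayed around 0.07 N m about the shaft, below the 0.22 N m that turns it. I did not measure the deck again after that.
- **Last pictures:** In the scene view the crank stands upright near the middle of the coaster, clear of the gripper. The ramekin, shaker, cups, spoon and marker look unmoved. In the top view the arm hid part of the table.

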